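Draw the long tea spatula out of its half-covered tool case

TASK

Take the long tea spatula out of the wooden tool case: it is longer than the case's mouth, so draw it back towards the robot until its blade is free of the far board, tilt the blade end up and bring it out on the slant. Finish while still holding it in the gripper, still, with its whole length a good 5 cm above the top of the case and touching nothing else. Leave the little brush in the case and do not disturb the tea things.

Things in the scene. Friction and masses are not known exactly. Their poses are not given: they have to be found in the camera images.
- case: Dark wooden tool case, fixed. 330 long (x), 136 wide (y), 64 high (z up). Origin: centre of its underside. Inside x -157 to 157, y -60 to 60; floor 8 above the table, 50 clear up to two fixed cover boards, 6 thick: near board x -157 to -47, far board x 107 to 157. Its x axis points away from the robot, turned up to 0.4 rad either way.
- case_mouth (a point): Centre of the case's open mouth between the two boards, at the case's top (case x = 30, y = 0, z = 64). The mouth is 154 long (case x -47 to 107) and 120 wide, the full inner width.
- spatula: Tea spatula, 230 long, flat on the case's floor along the case's x, about 26 left or right of its middle line. Origin: mid-length, underside; x to the blade, z up. Bamboo handle x -115 to 45, 18 wide, 12 thick (from z 0); steel blade x 45 to 115, 30 wide, 5 thick. Balances at x 28; about 60 g. Only its middle shows: tip 10 to 45 under the far board, tail 30 to 65 under the near one.
- spatula_tail (a point): Middle of the tail end of the spatula's handle (spatula x = -115, z = 6).
- spatula_tip (a point): Middle of the tip edge of the spatula's blade (spatula x = 115, z = 2.5).
- brush: Short tea brush, 120 long (its x): bamboo handle 12 wide, 10 thick, x -60 to 20, dark head 18 wide, 14 thick, x 20 to 60; lies loose in the case's other lane, almost all of it showing in the mouth. Origin: middle, underside. To be left in the case.
- teapot: Clay teapot, 95 high, body 110 across (170 with spout and handle), on the tray to the robot's left. Origin: centre of its underside.
- canister: Round metal tea canister with a press-button lid, 86 across, 129 high, to the robot's right. Origin: centre of its underside.
- cup_a: Celadon cup, 66 across, 45 high, on the tray. Origin: centre of its underside.
- cup_b: Celadon cup like cup_a, on the tray.
- cup_c: Celadon cup like cup_a, on the table beside the case, on its left (case y about 143).
- strainer: Steel strainer bowl, 68 across, 28 high, with a handle reaching 99 from its centre at 26 height, on the table beside the case, on its right (case y about -143). Origin: centre of its underside.
Not all that is in view belongs to the job. What is shaped like the spatula but orange or pink is not meant.

How it is judged (in metres and radians):
On the way:
1. the spatula slants through the mouth: its blade tip is above the case's top while its tail is still under the near board (z of spatula_tip in the frame of case above 0.066 m and z of spatula_tail in the frame of case below 0.056 m and x of spatula_tail in the frame of case below -0.047 m), for 0.1 s.
At the end, for the whole second after the job is handed in: Through the last second the gripper holds the spatula still (under 20 mm/s and 0.15 rad/s, finger force over 1 N), both its ends more than 104 mm above the table (40 mm above the case's top), touching neither case nor any of the tea things; the brush still lies in the case (height (world z) of each of spatula_tail, spatula_tip above 0.104 m and contact force between the fingers and spatula above 1 N and contact force between spatula and case below 0.05 N and contact force between spatula and brush below 0.05 N and contact force between spatula and teapot below 0.05 N and contact force between spatula and canister below 0.05 N and contact force between spatula and cup_a below 0.05 N and contact force between spatula and cup_b below 0.05 N and contact force between spatula and cup_c below 0.05 N and contact force between spatula and strainer below 0.05 N and linear speed of spatula below 0.02 m/s and angular speed of spatula below 0.15 rad/s and z of brush in the frame of case below 0.03 m and horizontal distance between brush and case below 0.16 m); the arm keeps its last pose, push and grip.
It fails at once if a tea thing (teapot, canister, cup, strainer) is pushed more than 20 mm or tipped over (distance of any of teapot, canister, cup_a, cup_b, cup_c, strainer from where it was at the start of the episode above 0.02 m or angle between any of teapot, canister, cup_a, cup_b, cup_c, strainer's own z axis and vertical above 0.5 rad).
It fails at once if the brush is lifted out of the case (z of brush in the frame of case above 0.066 m).
It also fails if it takes over 45 s, if anything falls off the work surface, if the arm or the gripper's body presses on something with over 40 N, if the wrist force passes 120 N, or if a joint passes its speed limit or range.

ROBOT

A 7-joint arm with a two-finger parallel gripper is mounted at the origin on the work surface. World frame = base frame: x ahead of the robot, y to its left, z up, the work surface at z = 0. Lengths are in m, angles in degrees, forces in N, time in s.
With the tool pointing down it reaches from about 0.425 to 0.875 m from the base axis. Payload 4.7 kg.
Tool frame: the origin (TCP) lies midway between the tips of the shut fingers; the grasp point (between the pads) lies 19 mm behind it; z points along the fingers, y is the line along which they close (so a half turn about z gives the same grasp; the last joint's range is limited). The gripper opens to 87 mm and grips with 3 to 60 N. Pads are 19 mm wide; open, the fingers measure 117 mm over their backs; the gripper's body (75 mm by 190 mm) begins 51 mm behind the grasp point.
Start: joints at [77.928, 18.392, -4.016, 83.108, 1.295, 78.541, -3.26], TCP at [0.145, -0.634, 0.223] pointing down, gripper open.
Joint ranges: [-163.93, 163.93], [-17.29, 119.83], [-79.2, 71.16], [3.27, 140.29], [-89.18, 269.18], [5.43, 117.66], [-154.24, 154.24]. Speed limits (degrees/s): [147.25, 147.25, 180, 180, 180, 180, 180].

INTERFACE

Orientations are given as [roll, pitch, yaw] about the fixed x, y, z axes, in that order (R = Rz(yaw) Ry(pitch) Rx(roll)).
In Python, from cell import env gives the robot as it stands. The module is installed in compiled form; this text tells all that it offers.
- The arm moves only by the tool step_arm, never from a script. Its argument "rows" is a list of rows, each an object with "angular": the turn, a rotation vector about the tool's x, y, z in units of pi rad (1.0 is pi rad), a list of three; "slide": the shift along the tool's x, y, z in units of 500 mm (1.0 is 500 mm), a list of three; "jaw": the opening, from 0 (shut) to 1 (fully open). A call has 1 to 10 rows; each row shifts and turns the commanded pose from where the row before left it, along the tool's axes as they then stand; what a row does not reach is not made up. A row lasts 1/8 s, in which the tool goes at most 62.5 mm and 10.7 degrees, less where a joint would pass 70% of its speed; a pose out of reach is approached as far as the arm can. A call with a number of a shift or a turn outside -1 to 1 is refused whole. A call with a gripper value outside its range is refused whole. The fingers move at their own pace and stop on an object; "newtons" is the grip in N (left out, the last holds). Time passes only in rows, so rows that do not move let the fingers close. It gives the time, the measured TCP pose, the force, the opening and the grip force at its end, in the units of the state.
- env.get_obs(): the state, without advancing time (a new reading comes with each control period).
- env.read_camera(name): name is "side" or "top"; returns the picture (480x640x3 uint8, red, green, blue); there is no depth.
- env.camera_info(name): a dict with "fx", "fy", "cx", "cy" (pixels), "R" (3x3) and "t" (3): a world point X has camera coordinates R X + t. Camera axes: x right, y down, z forward; pixel columns grow to the right and rows downward; lengths in m; the calibration is good to about 2 mm. A picture is of the moment at which its call begins. camera_info takes no time and is no camera call.
- env.sign_off(): hands the job in; it is judged then, once.
The state is a dict: "time_s": time; "qpos": joint angles; "joint_velocities": joint speeds; "effort": joint torques, N m; "tool_pos": TCP position; "tool_rot": TCP orientation; "force": force on the tool from outside, world axes, zero at the start; "wrist_torque": the same for the moment, N m; "grip_width": finger opening in m; "grasp_force": force on a finger pad.
Only numpy, scipy, OpenCV 4.12 (cv2) and the standard library are available. Lean on these libraries where they do the work, as an engineer would, in place of code of your own. Each camera call takes 0.05 s, during which the arm holds its last target. There are 200 camera calls.

## Working session

There is one attempt and no reset: what is moved stays moved. The work goes in short steps, Python scripts to look and compute and a tool call to move; the robot and the scene stay as the last step left them, time stands still between calls to the robot, and variables do not carry over. Pictures are saved under pics/ and viewed, at most 10 in all, crops included, and the job is handed in when it is done.

Besides the shell and the picture viewer there is one more tool, called as name(argument=value, ...) on one line, values as JSON. step_arm: Moves the arm, as the interface text tells. Shifts and turns lie within -1 to 1; 1 stands for 500 mm of shift or pi rad of turn. Its arguments: {"type":"object","properties":{"rows":{"type":"array"},"newtons":{"type":"number"}},"required":["rows"]}

```bash
mkdir -p pics; python3 - <<'E'
from cell import env
import cv2
for n in ("top","side"):
    cv2.imwrite(f"pics/{n}0.png",env.read_camera(n)[:,:,::-1]); print(n,env.camera_info(n))
print(env.get_obs())
E
```

```text
top {'fx': 489.5715100909481, 'fy': 489.5715100909481, 'cx': 317.4454773861631, 'cy': 244.53803708640908, 'R': array([[ 0.0201801 , -0.9997797 ,  0.00577135],
       [-0.98896084, -0.02080862, -0.14670878],
       [ 0.14679655, -0.00274704, -0.98916289]]), 't': array([0.03176162, 0.45417998, 1.12477702])}
side {'fx': 623.0022175735966, 'fy': 623.0022175735966, 'cx': 310.5687840336811, 'cy': 246.37862779228053, 'R': array([[-0.86957098, -0.4937477 ,  0.00771522],
       [-0.37002146,  0.64116339, -0.67230471],
       [ 0.32700218, -0.58747146, -0.74023432]]), 't': array([0.42337711, 0.16820747, 1.53608545])}
{'time_s': 0.1, 'qpos': array([77.92834289, 18.43477131, -4.01562004, 83.16698642,  1.29482056,
       78.53986656, -3.25980283]), 'joint_velocities': array([ 0.01333032, -0.15774938,  0.03435802, -0.1502438 ,  0.04492605,
       -0.01447508, -0.05707445]), 'effort': array([-2.72259849e-04, -4.92572773e+01, -4.05872539e-01, -3.13400888e+01,
       -6.40078518e-02,  3.94184003e-02,  8.00581847e-05]), 'tool_pos': array([ 0.14473314, -0.63318759,  0.22157946]), 'tool_rot': array([-1.79903595e+02,  5.15346918e-03,  1.28814809e+01]), 'force': array([-0.23128577,  0.75241761, -0.2274426 ]), 'wrist_torque': array([ 0.0273208 ,  0.02356941, -0.04785512]), 'grasp_force': 0.0, 'grip_width': 0.08675212929119792}
```

View pics/top0.png

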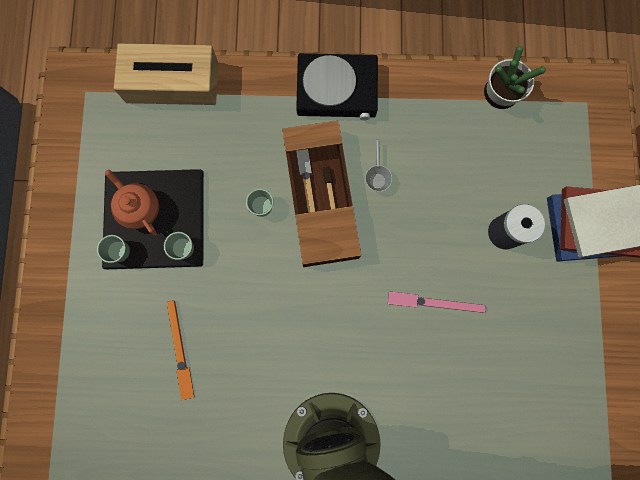

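View pics/side0.png

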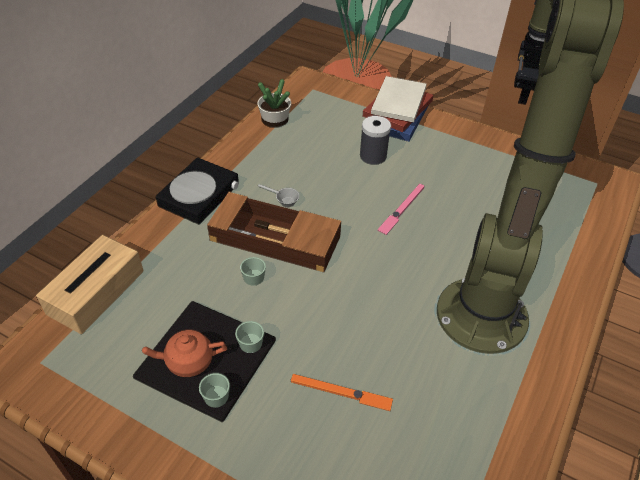

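The top view shows the case with outline corners near (283,129), (338,122), (360,257) and (303,265). The spatula is in the left lane, with its blade at about (303,150)-(308,180) and its handle down to (313,212). The brush is on the right and cup_c is at (260,202).

```bash
python3 - <<'E'
import cv2
a=cv2.imread("pics/top0.png")[115:275,240:400]
cv2.imwrite("pics/crop.png",cv2.resize(cv2.convertScaleAbs(a,alpha=1.5),(600,600),interpolation=cv2.INTER_CUBIC))
E
```

```text
(no output)
```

View pics/crop.png

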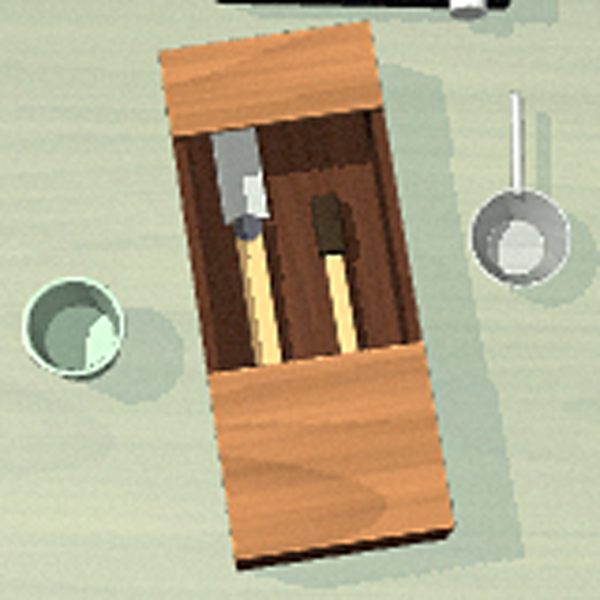

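The enlarged crop shows the case-top corners at (160,51), (371,21), (453,528) and (236,560). The blade/handle junction is at about (246,220), the handle meets the near board at about (270,363), and the brush runs from (327,195) to (347,352).

```bash
cat > h.py <<'E'
from cell import env
import numpy as np
from scipy.spatial.transform import Rotation as Ro
def ray(n,uv,z):
    c=env.camera_info(n); R=np.array(c["R"]); t=np.array(c["t"])
    d=R.T@np.array([(uv[0]-c["cx"])/c["fx"],(uv[1]-c["cy"])/c["fy"],1]); o=-R.T@t
    return o+d*(z-o[2])/d[2]
def proj(n,X):
    c=env.camera_info(n); p=np.array(c["R"])@X+np.array(c["t"])
    return c["fx"]*p[0]/p[2]+c["cx"],c["fy"]*p[1]/p[2]+c["cy"]
E
python3 - <<'E'
from h import *
cr=lambda u,v,z: ray("top",((u+.5)/3.75-.5+240,(v+.5)/3.75-.5+115),z)
W=np.array([cr(160,51,.064),cr(371,21,.064),cr(453,528,.064),cr(236,560,.064)])
M=np.array([[165,68],[165,-68],[-165,-68],[-165,68]])/1000
w=W[:,:2]; c=w.mean(0); A=w-c
th=np.arctan2((M[:,0]*A[:,1]-M[:,1]*A[:,0]).sum(),(M*A).sum())
Rz=np.array([[np.cos(th),-np.sin(th)],[np.sin(th),np.cos(th)]])
print("case",c,np.degrees(th),"res mm",1000*(A@Rz-M))
for n,p in dict(bladefar=(233,131,.013),junc=(246,220,.013),hand1=(248,250,.02),hand=(270,363,.02),cup=(75,328,.045),brush1=(327,195,.022),brush2=(347,352,.018),mouthNL=(210,371,.064),mouthFL=(173,136,.064)).items():
    X=cr(*p); print(n,X,"case",1000*((X[:2]-c)@Rz))
o=env.get_obs(); print(o["tool_pos"],o["tool_rot"])
E
```

```text
case [0.57677631 0.03593855] 9.706974381531872 res mm [[-0.40233541 -0.03368251]
 [-0.23821569  0.0378335 ]
 [ 0.22814344  0.88555567]
 [ 0.41240766 -0.88970666]]
bladefar [0.69357161 0.08471467 0.013     ] case [123.34724599  28.38500835]
junc [0.6329941  0.07467605 0.013     ] case [61.94441612 28.70404919]
hand1 [0.61076263 0.07271217 0.02      ] case [39.70011182 30.5167198 ]
hand [0.53601139 0.05675698 0.02      ] case [-36.67111184  27.39371911]
cup [0.55050909 0.18022033 0.045     ] case [ -1.56389477 146.6449952 ]
brush1 [0.64830686 0.02200151 0.022     ] case [ 68.15652237 -25.79821425]
brush2 [0.54477496 0.00717046 0.018     ] case [-36.39375842 -22.96048707]
mouthNL [0.52056394 0.09334208 0.064     ] case [-45.72880281  66.05961621]
mouthFL [0.67150372 0.12075042 0.064     ] case [107.67126288  67.62569449]
[ 0.14473314 -0.63318759  0.22157946] [-1.79903595e+02  5.15346918e-03  1.28814809e+01]
```

step_arm(rows=[{"angular":[0,0,0.0177],"slide":[0,0,0],"jaw":0.31},{"angular":[0,0,0],"slide":[0.077,-0.081,0],"jaw":0.31},{"angular":[0,0,0],"slide":[0.077,-0.081,0],"jaw":0.31},{"angular":[0,0,0],"slide":[0.077,-0.081,0],"jaw":0.31},{"angular":[0,0,0],"slide":[0.077,-0.081,0],"jaw":0.31},{"angular":[0,0,0],"slide":[0.077,-0.081,0],"jaw":0.31},{"angular":[0,0,0],"slide":[0.077,-0.081,0],"jaw":0.31},{"angular":[0,0,0],"slide":[0.077,-0.081,0],"jaw":0.31}])

```text
time_s: 1.1
tool_pos: [0.3634, -0.3071, 0.2223]
tool_rot: [180.0, 0.0, 9.7]
force: [0.8, 0.3, 0.0]
grip_width: 0.0275
grasp_force: 0.0
```

step_arm(rows=[{"angular":[0,0,0],"slide":[0.077,-0.081,0],"jaw":0.31},{"angular":[0,0,0],"slide":[0.077,-0.081,0],"jaw":0.31},{"angular":[0,0,0],"slide":[0.077,-0.081,0],"jaw":0.31},{"angular":[0,0,0],"slide":[0.077,-0.081,0],"jaw":0.31},{"angular":[0,0,0],"slide":[0.077,-0.081,0],"jaw":0.31},{"angular":[0,0,0],"slide":[0.077,-0.081,0],"jaw":0.31},{"angular":[0,0,0],"slide":[0.077,-0.081,0],"jaw":0.31},{"angular":[0,0,0],"slide":[0.077,-0.081,0],"jaw":0.31},{"angular":[0,0,0],"slide":[0,0,0],"jaw":0.31},{"angular":[0,0,0],"slide":[0,0,0],"jaw":0.31}])

```text
time_s: 2.35
tool_pos: [0.6114, 0.0618, 0.2218]
tool_rot: [180.0, 0.1, 9.7]
force: [0.0, -0.5, 0.3]
grip_width: 0.027
grasp_force: 0.0
```

step_arm(rows=[{"angular":[0,0,0],"slide":[0.013,-0.0167,0.07],"jaw":0.31},{"angular":[0,0,0],"slide":[0,0,0.09],"jaw":0.31},{"angular":[0,0,0],"slide":[0,0,0.1],"jaw":0.31},{"angular":[0,0,0],"slide":[0,0,0],"jaw":0.31},{"angular":[0,0,0],"slide":[0,0,0],"jaw":0.31}])

```text
time_s: 2.98
tool_pos: [0.6179, 0.0706, 0.0946]
tool_rot: [180.0, -0.1, 9.6]
force: [1.2, -0.4, 0.8]
grip_width: 0.0273
grasp_force: 0.0
```

```bash
python3 - <<'E'
from h import *
import cv2
a=env.read_camera("side"); b=env.read_camera("top")
f=lambda i,x,y: cv2.resize(cv2.convertScaleAbs(i[y:y+130,x:x+100,::-1],alpha=1.4),(400,520),interpolation=cv2.INTER_CUBIC)
cv2.imwrite("pics/c2.png",np.hstack([f(a,225,150),f(b,270,115)]))
o=env.get_obs();print(o["tool_pos"],o["force"])
E
```

```text
[0.61861877 0.07145643 0.0954378 ] [-0.28174709 -0.15154678  0.15955103]
```

View pics/c2.png

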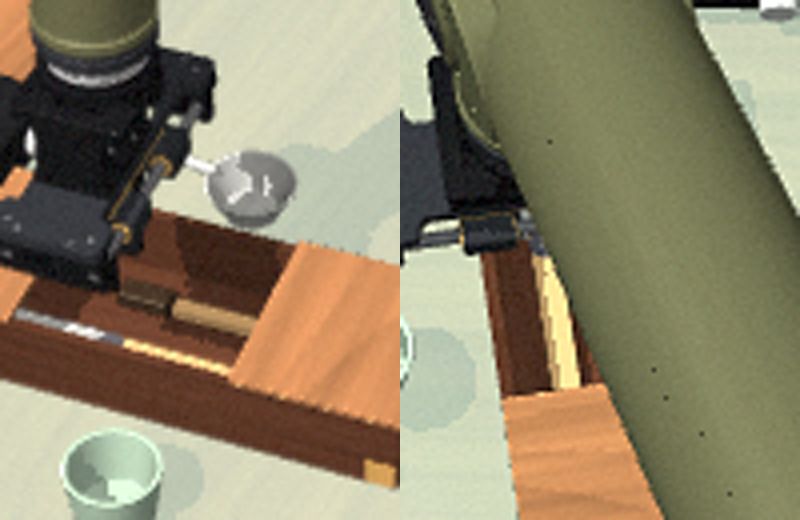

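The gripper is above the spatula lane. In this crop, the handle in the side view ends at about (230,370), the brush is clear, and nothing is touched. Next I go down slowly and grip.

step_arm(rows=[{"angular":[0,0,0],"slide":[-0.02,0,0.05],"jaw":0.31},{"angular":[0,0,0],"slide":[0,0,0.05],"jaw":0.31},{"angular":[0,0,0],"slide":[0,0,0.04],"jaw":0.31},{"angular":[0,0,0],"slide":[0,0,0.02],"jaw":0.31},{"angular":[0,0,0],"slide":[0,0,0.004],"jaw":0.31},{"angular":[0,0,0],"slide":[0,0,0],"jaw":0.31},{"angular":[0,0,0],"slide":[0,0,0],"jaw":0.31}])

```text
time_s: 3.95
tool_pos: [0.6076, 0.0702, 0.0113]
tool_rot: [180.0, -0.1, 9.7]
force: [0.7, -0.3, -0.4]
grip_width: 0.0272
grasp_force: 0.0
```

step_arm(rows=[{"angular":[0,0,0],"slide":[0,0,0],"jaw":0.1},{"angular":[0,0,0],"slide":[0,0,0],"jaw":0.1},{"angular":[0,0,0],"slide":[0,0,0],"jaw":0.1},{"angular":[0,0,0],"slide":[0,0,0],"jaw":0.1},{"angular":[0,0,0],"slide":[0,0,0],"jaw":0.1}], newtons=30)

```text
time_s: 4.58
tool_pos: [0.6072, 0.07, 0.0109]
tool_rot: [180.0, -0.0, 9.7]
force: [-0.8, -0.2, 3.7]
grip_width: 0.0172
grasp_force: 30.0
```

step_arm(rows=[{"angular":[0,0,0],"slide":[0,0,-0.006],"jaw":0.1},{"angular":[0,0,0],"slide":[-0.018,0,0],"jaw":0.1},{"angular":[0,0,0],"slide":[-0.018,0,0],"jaw":0.1},{"angular":[0,0,0],"slide":[-0.018,0,0],"jaw":0.1},{"angular":[0,0,0],"slide":[-0.018,0,0],"jaw":0.1},{"angular":[0,0,0],"slide":[-0.018,0,0],"jaw":0.1},{"angular":[0,0,0],"slide":[0,0,0],"jaw":0.1},{"angular":[0,0,0],"slide":[0,0,0],"jaw":0.1}])

```text
time_s: 5.58
tool_pos: [0.563, 0.0624, 0.0137]
tool_rot: [180.0, -0.0, 9.7]
force: [-0.3, 0.1, -1.1]
grip_width: 0.0176
grasp_force: 30.0
```

```bash
python3 - <<'E'
from h import *
import cv2
a=env.read_camera("side")[150:300,190:390,::-1]
cv2.imwrite("pics/c3.png",cv2.resize(cv2.convertScaleAbs(a,alpha=1.6),(800,600),interpolation=cv2.INTER_CUBIC))
c=np.array([.5768,.0359]);th=np.radians(9.7)
for x,z in((87,.013),(107,.064),(17,.02)):
    X=np.array([*(c+[np.cos(th)*x/1e3-np.sin(th)*.028,np.sin(th)*x/1e3+np.cos(th)*.028]),z]); u,v=proj("side",X); print(x,(u-190)*4,(v-150)*4)
E
```

```text
87 207.2318415914208 335.7898346726538
107 174.12229733565243 275.69872760846135
17 301.83230670853277 354.9059336894844
```

View pics/c3.png

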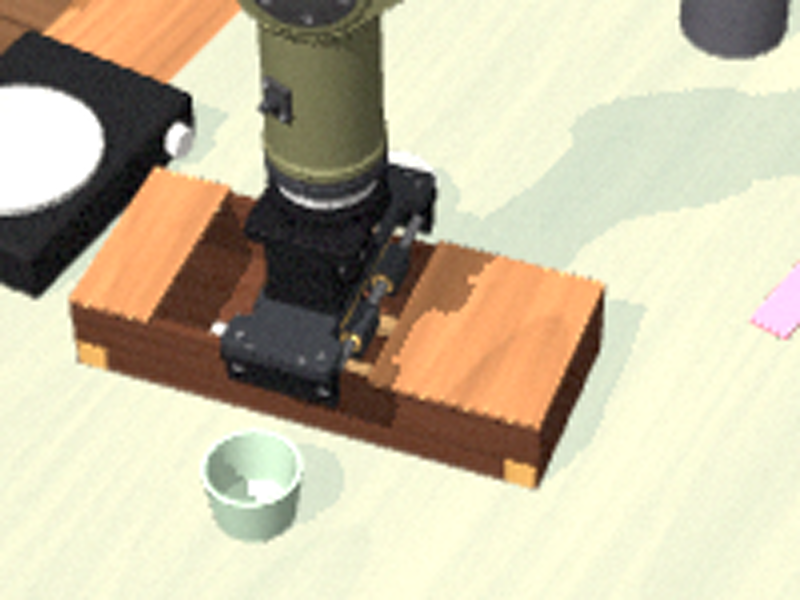

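The side view shows the steel tip at about (217,328). It is clear of the far board's edge and matches the predicted tip position for a 45 mm draw. Now I tilt about the tail.

step_arm(rows=[{"angular":[0,0.0111,0],"slide":[0,0,-0.0094],"jaw":0.1},{"angular":[0,0.0111,0],"slide":[0,0,-0.0094],"jaw":0.1},{"angular":[0,0.0111,0],"slide":[0,0,-0.0094],"jaw":0.1},{"angular":[0,0.0111,0],"slide":[0,0,-0.0094],"jaw":0.1},{"angular":[0,0.0111,0],"slide":[0,0,-0.0094],"jaw":0.1},{"angular":[0,0.0111,0],"slide":[0,0,-0.0094],"jaw":0.1},{"angular":[0,0.0111,0],"slide":[0,0,-0.0094],"jaw":0.1},{"angular":[0,0.0111,0],"slide":[0,0,-0.0094],"jaw":0.1},{"angular":[0,0,0],"slide":[0,0,0],"jaw":0.1},{"angular":[0,0,0],"slide":[0,0,0],"jaw":0.1}])

```text
time_s: 6.88
tool_pos: [0.5585, 0.0618, 0.0509]
tool_rot: [-180.0, -16.0, 9.7]
force: [0.5, -1.1, -0.4]
grip_width: 0.0174
grasp_force: 30.0
```

```bash
python3 - <<'E'
from h import *
import cv2
a=env.read_camera("side")[150:300,190:390,::-1]
cv2.imwrite("pics/c4.png",cv2.resize(cv2.convertScaleAbs(a,alpha=1.6),(800,600),interpolation=cv2.INTER_CUBIC))
o=env.get_obs();p=np.array(o["tool_pos"]);R=Ro.from_euler("xyz",o["tool_rot"],degrees=True).as_matrix();print(p,o["force"],o["wrist_torque"])
for n,q in dict(tip=[.096,0,0],tail=[-.134,0,0]).items():
    X=p+R@np.array(q); u,v=proj("side",X); print(n,X,(u-190)*4,(v-150)*4)
E
```

```text
[0.55853451 0.06182343 0.05081249] [ 0.48437727 -0.06669723 -1.01317439] [-0.06460102  0.36972018 -0.02634212]
tip [0.64950829 0.07736006 0.07723946] 211.22335837562252 272.78493017886217
tail [0.43155028 0.0401369  0.01392484] 525.347575768654 423.2698649963895
```

View pics/c4.png

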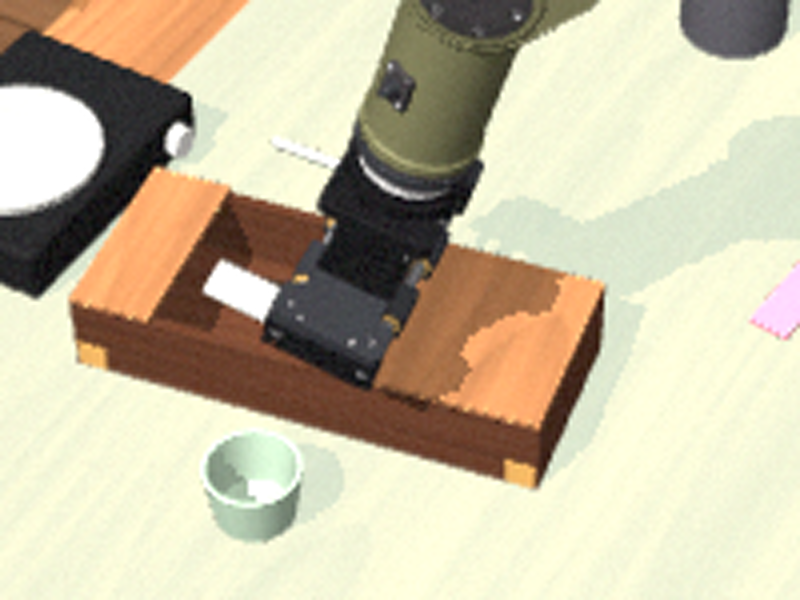

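The side view shows the blade risen in the mouth, with its tip edge at about (215,278) against a prediction of (211,273). That puts the tip at about z 75 mm, and the force is near zero. I tilt slightly more for margin, hold, then slide out along the spatula's axis.

step_arm(rows=[{"angular":[0,0.01,0],"slide":[0,0,-0.0084],"jaw":0.1},{"angular":[0,0,0],"slide":[0,0,0],"jaw":0.1},{"angular":[0,0,0],"slide":[0,0,0],"jaw":0.1},{"angular":[0,0,0],"slide":[0.015,0,0],"jaw":0.1},{"angular":[0,0,0],"slide":[0.03,0,0],"jaw":0.1},{"angular":[0,0,0],"slide":[0.03,0,0],"jaw":0.1},{"angular":[0,0,0],"slide":[0.03,0,0],"jaw":0.1},{"angular":[0,0,0],"slide":[0.03,0,0],"jaw":0.1}])

```text
time_s: 7.92
tool_pos: [0.6216, 0.0727, 0.0757]
tool_rot: [-180.0, -17.8, 9.7]
force: [-0.2, 0.7, -0.0]
grip_width: 0.0178
grasp_force: 30.0
```

step_arm(rows=[{"angular":[0,0,0],"slide":[0.03,0,0],"jaw":0.1},{"angular":[0,0,0],"slide":[0.03,0,0],"jaw":0.1},{"angular":[0,0,0],"slide":[0.03,0,0],"jaw":0.1},{"angular":[0,0,0],"slide":[0,0,0],"jaw":0.1},{"angular":[0,0,0],"slide":[0,0,0],"jaw":0.1}])

```text
time_s: 8.55
tool_pos: [0.662, 0.0796, 0.0886]
tool_rot: [180.0, -17.7, 9.7]
force: [0.1, 0.2, -0.6]
grip_width: 0.0176
grasp_force: 30.0
```

```bash
python3 - <<'E'
from h import *
import cv2
a=env.read_camera("side")[150:300,190:390,::-1]
cv2.imwrite("pics/c5.png",cv2.resize(cv2.convertScaleAbs(a,alpha=1.6),(800,600),interpolation=cv2.INTER_CUBIC))
o=env.get_obs();p=np.array(o["tool_pos"]);R=Ro.from_euler("xyz",o["tool_rot"],degrees=True).as_matrix();print(p,o["force"],o["wrist_torque"])
c=np.array([.5768,.0359]);th=np.radians(9.7);Rz=np.array([[np.cos(th),-np.sin(th)],[np.sin(th),np.cos(th)]])
for n,q in dict(tip=[.096,0,0],tail=[-.134,0,0]).items():
    X=p+R@np.array(q); u,v=proj("side",X); print(n,X,(X[:2]-c)@Rz,(u-190)*4,(v-150)*4)
E
```

```text
[0.66181094 0.07945589 0.08859832] [-0.27215031  0.44452825 -0.90733909] [-0.04902219  0.41161605 -0.00575287]
tip [0.75195115 0.09487443 0.11780468] [0.18258366 0.02862019] 61.98339560297836 190.29184358612702
tail [0.53599023 0.05793418 0.04783112] [-0.03651381  0.02859518] 374.60583207983245 347.37016670805633
```

View pics/c5.png

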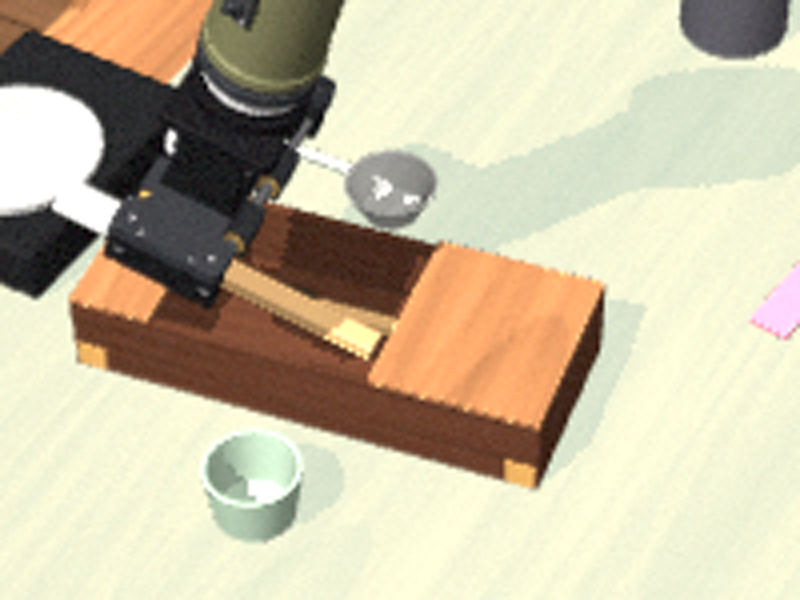

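The side view shows the tail end at about (368,345), free of the near board. The brush is still lying in the case. Now I lift straight up.

step_arm(rows=[{"angular":[0,0,0],"slide":[0.015,0,-0.01],"jaw":0.1},{"angular":[0,0,0],"slide":[0.0122,0,-0.0381],"jaw":0.1},{"angular":[0,0,0],"slide":[0.0122,0,-0.0381],"jaw":0.1},{"angular":[0,0,0],"slide":[0.0122,0,-0.0381],"jaw":0.1},{"angular":[0,0,0],"slide":[0.0122,0,-0.0381],"jaw":0.1},{"angular":[0,0,0],"slide":[0.0122,0,-0.0381],"jaw":0.1},{"angular":[0,0,0],"slide":[0.0122,0,-0.0381],"jaw":0.1},{"angular":[0,0,0],"slide":[0,0,0],"jaw":0.1},{"angular":[0,0,0],"slide":[0,0,0],"jaw":0.1},{"angular":[0,0,0],"slide":[0,0,0],"jaw":0.1}])

```text
time_s: 9.85
tool_pos: [0.6673, 0.0803, 0.2148]
tool_rot: [-180.0, -17.7, 9.7]
force: [-0.2, 0.6, 0.1]
grip_width: 0.0173
grasp_force: 30.0
```

step_arm(rows=[{"angular":[0,0,0],"slide":[0,0,0],"jaw":0.1},{"angular":[0,0,0],"slide":[0,0,0],"jaw":0.1},{"angular":[0,0,0],"slide":[0,0,0],"jaw":0.1},{"angular":[0,0,0],"slide":[0,0,0],"jaw":0.1}])

```text
time_s: 10.35
tool_pos: [0.6681, 0.0805, 0.2162]
tool_rot: [180.0, -17.8, 9.7]
force: [0.7, 0.7, -1.3]
grip_width: 0.0175
grasp_force: 30.0
```

```bash
python3 - <<'E'
from h import *
import cv2
cv2.imwrite("pics/c6.png",env.read_camera("side")[:,:,::-1])
o=env.get_obs();p=np.array(o["tool_pos"]);R=Ro.from_euler("xyz",o["tool_rot"],degrees=True).as_matrix();print(p,o["force"],o["grasp_force"],o["joint_velocities"])
for n,q in dict(tip=[.096,0,0],tail=[-.134,0,0]).items():
    X=p+R@np.array(q); print(n,X,proj("side",X))
E
```

```text
[0.66803719 0.08046464 0.21615883] [ 0.20387598  0.22653596 -0.01650044] 29.99972552061081 [ 0.04518841  0.06238802 -0.06866055  0.05139712  0.01836298  0.04747075
  0.05253968]
tip [0.75814569 0.09586005 0.24547505] (np.float64(197.2011564437069), np.float64(159.3767131150019))
tail [0.54226075 0.0589752  0.17523828] (np.float64(280.03327097618245), np.float64(201.1563245494509))
```

View pics/c6.png

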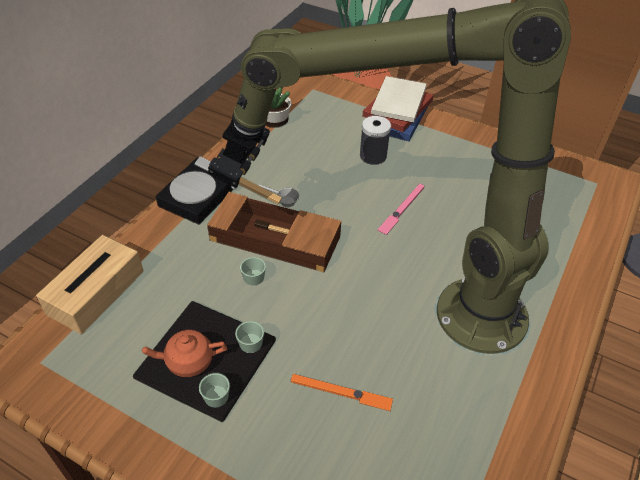

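The spatula is held high, from its tip at about (200,161) to its tail at about (280,200). The brush is still in the case at about (270,227), and the tea things are where they were.

```bash
python3 -c "
from cell import env
print(env.sign_off())"
```

```text
the job is handed in; nothing more can be done
None
```

I drew the spatula out on the slant and handed the job in with the gripper holding it still, both ends about 11 cm or more above the case top; the brush stayed in the case and the tea things look undisturbed, though the hand-in returned no verdict.

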